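# Feed the brass bushing down to the escapement stop

### The job

Push the brass bushing down its lane of the sloped feed chute until it rests against the red stop at the bottom, ready to be released to the next station. Slide it along, do not lift it out of its lane, and leave the black rubber bushing in the other lane where it is.

Things in the scene. Friction and masses are not known exactly. Their poses are not given: they have to be found in the camera images.
- chute: Fixed two-lane aluminium chute. Origin: on the sliding floor, midway between the lanes, level with the stops' uphill faces, 42 mm above the bench. x: straight downhill along the lanes, 12 degrees below level; y: across; z: square to the floor. Lane centre lines at y = +40 and -40 mm, 56 mm wide inside, rails 12 mm high, 6 mm thick, open above. Floor from x = -290 (top) to +45 mm.
- stops (a point): Middle of the line joining the two rigid red stop blades, one at the foot of each lane; same point as the chute's origin. Each blade is 44 mm wide, 24 mm high square to the floor, with its uphill face at chute x = 0. A black actuator box beside them (chute y = 77 to 99 mm) reaches 22 mm above the floor level.
- brass_bushing: Loose brass ring, 48 mm outside, 26 mm bore, 36 mm high, about 0.33 kg, standing on end near the top of either lane, 215 mm uphill of the stop. Origin: centre of its underside, z along its bore. Friction holds it: a push of a few newtons moves it and it stays where the push leaves it. Against the stop its origin is 24 mm uphill of the blade.
- rubber_bushing: Loose black rubber bushing, 48 mm diameter, 36 mm high, with a steel sleeve standing 3 mm out of its top, beside the brass one in the other lane. Origin: centre of its underside. Leave it alone.
Things that resemble listed ones, but are neither listed nor needed, are in the scene too. There is more than one size of the brass_bushing; the job needs the smallest.

How it is judged:
By the outcome, as a careful person would: the job done as asked, in the order asked, and still so for the second after the job is handed in, with the robot touching nothing.
It also fails if it takes over 32 s, if anything falls off the work surface, if the arm or the gripper's body presses on something with over 40 N, if the wrist force passes 120 N, or if a joint passes its speed limit or range.

### The arm

A 6-joint arm with a two-finger parallel gripper is mounted at the origin on the work surface. World frame = base frame: x ahead of the robot, y to its left, z up, the work surface at z = 0. Lengths are in m, angles in rad, forces in N, time in s.
With the tool pointing down it reaches from about 0.35 to 0.775 m from the base axis. Payload 7.3 kg.
Tool frame: the origin (TCP) lies midway between the tips of the shut fingers; the grasp point (between the pads) lies 19 mm behind it; z points along the fingers, y is the direction in which the jaws open and shut (so a half turn about z gives the same grasp; the last joint's range is limited). The gripper opens to 92 mm and grips with 3 to 60 N. Pads are 19 mm wide; open, the fingers measure 130 mm over their backs; the gripper's body (75 mm by 190 mm) begins 47 mm behind the grasp point.
Start: joints at [-0.146, 0.342, 1.524, -0, 1.275, -0.146], TCP at [0.525, 0, 0.206] pointing down, gripper open.
Joint ranges: [-2.53, 2.53], [-0.77, 2.02], [0.04, 2.7], [-1, 4.14], [0.28, 2.66], [-3.11, 3.11]. Speed limits (rad/s): [2.57, 2.57, 3.14, 3.14, 3.14, 3.14].

### API

Orientations are given as a unit quaternion [w, x, y, z].
In Python, from bench import r gives the robot as it stands.
- The arm moves only by the shell command python3 -m inch 'ROWS' [FORCE]. ROWS is JSON, a list of rows, each an object of numbers: "tx", "ty", "tz": the shift along the tool's x, y, z in mm; "rx", "ry", "rz": the turn, a rotation vector about the tool's x, y, z in degrees; "fingers": the finger opening in mm, from 0 to 91.8. A call has 1 to 10 rows; each row shifts and turns the commanded pose from where the row before left it, along the tool's axes as they then stand; what a row does not reach is not made up. A row lasts 1/8 s, in which the tool goes at most 62.5 mm and 10.7 degrees, less where a joint would pass 70% of its speed; a pose out of reach is approached as far as the arm can. A call is refused whole if a number of a shift passes 62.5 or a number of a turn 10.7, either way. A call with a gripper value outside its range is refused whole. The fingers move at their own pace and stop on an object; FORCE is the grip in N (left out, the last holds). Time passes only in rows, so rows that do not move let the fingers close. It gives the time, the measured TCP pose, the force and the opening at its end, in the units of the state.
- r.read_state(): the state, without advancing time (a new reading comes with each control period).
- r.camera(name): name is "scene" or "side" or "wrist"; returns the picture (420x560x3 uint8, red, green, blue); there is no depth.
- r.camera_model(name): a dict with "intrinsics" (3x3 intrinsics, pixels), "xyz" and "orientation" of the camera in the world. Camera axes: x right, y down, z forward; pixel columns grow to the right and rows downward; lengths in m; the calibration is good to about 2 mm. The wrist camera is an equidistant fisheye: a pixel r from the principal point sees the ray r / f radians off the axis. A picture is of the moment at which its call begins: read the wrist's pose just before it. camera_model takes no time and is no camera call; for the wrist camera it gives the pose at the moment of the call.
- r.hand_in(): hands the job in, once; it reports no verdict.
The state is a dict: "t": time; "qpos": joint angles; "qvel": joint speeds; "joint_torque": joint torques, N m; "tcp_pos": TCP position; "tcp_rot": TCP orientation; "force": force on the tool from outside, world axes, zero at the start; "wrist_torque": the same for the moment, N m; "opening": finger opening in m.
Only numpy, scipy, OpenCV 4.12 (cv2) and the standard library are available. Lean on these libraries where they do the work, as an engineer would, in place of code of your own. Each camera call takes 0.05 s, during which the arm holds its last target.

## Working session

There is one attempt and no reset: what is moved stays moved. The work goes in short steps, Python scripts to look and compute and a shell command to move; the robot and the scene stay as the last step left them, time stands still between calls to the robot, and variables do not carry over. Pictures are saved under pics/ and viewed, and the job is handed in when it is done.

```bash
mkdir -p pics; python3 - <<'E'
from bench import r
import cv2
s=r.read_state();print(s)
for n in ("scene","side","wrist"):
    print(n,r.camera_model(n))
    cv2.imwrite(f"pics/{n}0.png",cv2.cvtColor(r.camera(n),cv2.COLOR_RGB2BGR))
E
```

```text
{'t': 0.0, 'qpos': array([-1.45985271e-01,  3.42735489e-01,  1.52505818e+00, -5.93749382e-08,
        1.27535959e+00, -1.45967640e-01]), 'qvel': array([-1.35100850e-03,  1.39466525e-03, -9.12266649e-04, -4.60811061e-05,
        7.58315751e-04, -3.18657449e-04]), 'joint_torque': array([ 7.61924657e-04, -4.31245601e+01, -2.44219762e+01,  7.17750052e-02,
        5.59406646e-02, -1.04314388e-04]), 'tcp_pos': array([5.24553048e-01, 9.56875474e-05, 2.05023985e-01]), 'tcp_rot': array([-6.26130567e-04,  7.07112793e-01,  7.07100338e-01, -4.65654465e-04]), 'force': array([-0.32071484,  0.49350049,  0.51063395]), 'wrist_torque': array([ 0.0286808 , -0.01003748, -0.06422661]), 'opening': 0.0919354541248461}
scene {'intrinsics': array([[512.86049436,   0.        , 273.1986771 ],
       [  0.        , 512.86049436, 203.68335178],
       [  0.        ,   0.        ,   1.        ]]), 'xyz': array([ 1.08190017, -0.01139963,  0.69228373]), 'orientation': array([-0.28567741,  0.67472648,  0.63035527, -0.25648552])}
side {'intrinsics': array([[403.96080266,   0.        , 282.69336656],
       [  0.        , 403.96080266, 209.14761779],
       [  0.        ,   0.        ,   1.        ]]), 'xyz': array([ 0.43574353, -0.44629384,  0.52715944]), 'orientation': array([-0.41726033,  0.90701229, -0.04936427,  0.02803037])}
wrist {'intrinsics': array([[325.1922621 ,   0.        , 275.96811328],
       [  0.        , 325.1922621 , 211.80309315],
       [  0.        ,   0.        ,   1.        ]]), 'xyz': array([0.52470823, 0.08467949, 0.38345661]), 'orientation': array([ 1.57455067e-01,  9.87525800e-01, -2.39125436e-04, -7.98711380e-04])}
```

View pics/scene0.png

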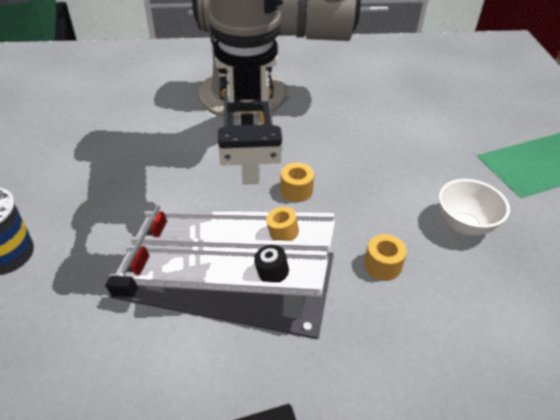

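View pics/side0.png

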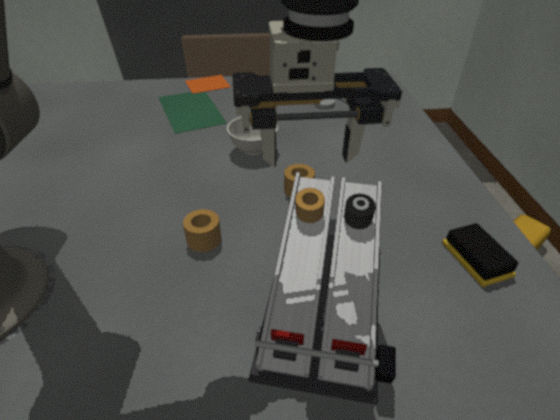

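View pics/wrist0.png

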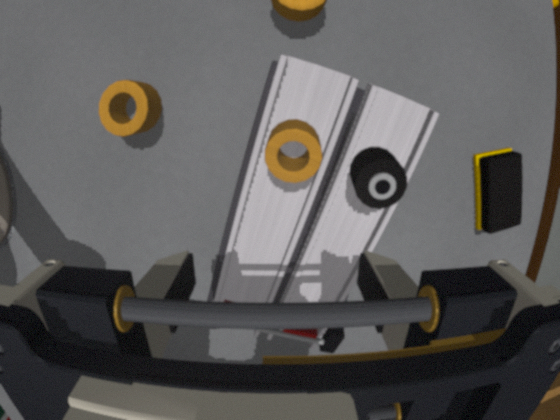

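```bash
python3 - <<'E'
import cv2
a=cv2.imread("pics/scene0.png")[190:340,100:345];cv2.imwrite("pics/c1.png",cv2.resize(a,None,fx=3.2,fy=3.2,interpolation=3))
a=cv2.imread("pics/side0.png")[160:400,240:410];cv2.imwrite("pics/c2.png",cv2.resize(a,None,fx=2.5,fy=2.5,interpolation=3))
E
```

```text
(no output)
```

View pics/c1.png

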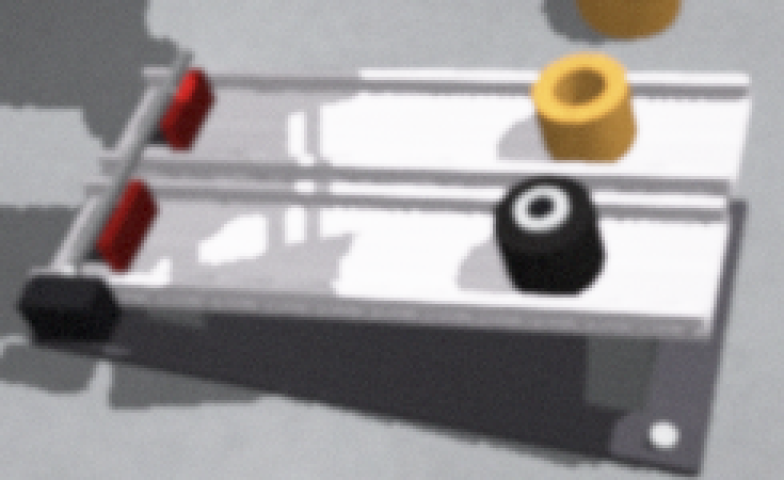

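View pics/c2.png

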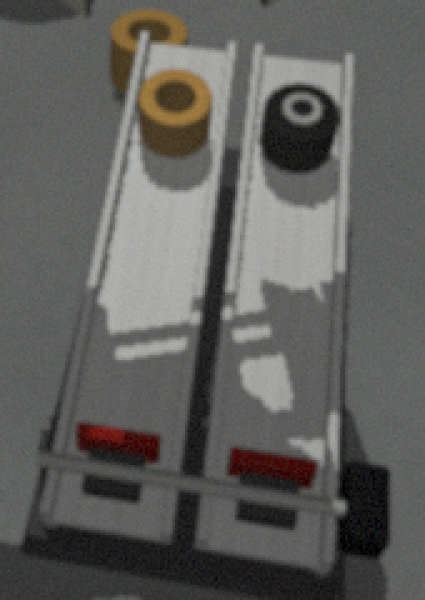

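```bash
cat > h.py <<'E'
import numpy as np
from scipy.spatial.transform import Rotation as R
from bench import r
def Rq(q): return R.from_quat([q[1],q[2],q[3],q[0]]).as_matrix()
def proj(m,P):
    c=(np.atleast_2d(P)-m["xyz"])@Rq(m["orientation"]); K=m["intrinsics"]
    return np.c_[c[:,0]/c[:,2]*K[0,0]+K[0,2], c[:,1]/c[:,2]*K[1,1]+K[1,2]]
def projf(m,P):
    c=(np.atleast_2d(P)-m["xyz"])@Rq(m["orientation"]); K=m["intrinsics"]
    h=np.hypot(c[:,0],c[:,1]);t=np.arctan2(h,c[:,2])*K[0,0]/h
    return np.c_[c[:,0]*t+K[0,2],c[:,1]*t+K[1,2]]
def chute(p):
    a=np.radians(12);yaw=p[2]
    return (R.from_euler('z',yaw)*R.from_euler('y',a)).as_matrix(), np.array([p[0],p[1],0.042])
def cw(p,P):
    M,o=chute(p); return np.atleast_2d(P)/1000@M.T+o
E
python3 - <<'E'
from h import *
from scipy.optimize import least_squares
sc,sd=r.camera_model("scene"),r.camera_model("side")
A=[((-290,-74,12),(334.4,213.4)),((-290,74,12),(321.3,290))]
B=[((-290,-71,12),(298,173.2)),((-290,71,12),(380,182.8)),((0,-62,24),(272,329.6)),((0,-18,24),(304,334.8)),((0,18,24),(332.4,340)),((0,62,24),(366.8,345.2))]
f=lambda p:np.r_[(proj(sc,cw(p,[a for a,_ in A]))-[b for _,b in A]).ravel(),(proj(sd,cw(p,[a for a,_ in B]))-[b for _,b in B]).ravel()]
s=least_squares(f,[.5,-.1,-1.57]);print(s.x,np.degrees(s.x[2]));print(s.fun.reshape(-1,2).round(1))
p=s.x;np.save("p.npy",p)
for q in [(-215,-40,36),(-215,40,39)]: print(cw(p,q),proj(sc,cw(p,q)),proj(sd,cw(p,q)))
M,_=chute(p);print(M)
E
```

```text
[ 0.52026013 -0.16026749 -1.86060126] -106.60459969505943
[[-2.4 -0.1]
 [-3.8 -1.2]
 [ 0.1 -1. ]
 [-0.1 -1.5]
 [-0.6 -1.2]
 [ 0.8 -1. ]
 [ 0.3 -1.7]
 [ 0.6 -1.3]]
[[0.53988619 0.0455225  0.12191433]] [[278.91372812 216.87989376]] [[310.30263396 198.36295455]]
[[0.61637191 0.02206355 0.12484877]] [[266.93765284 254.93301462]] [[361.18190285 203.19399396]]
[[-2.79520643e-01  9.58299636e-01 -5.94139468e-02]
 [-9.37358490e-01 -2.85765300e-01 -1.99241698e-01]
 [-2.07911691e-01 -1.38777878e-17  9.78147601e-01]]
```

```bash
cat >> h.py <<'E'
def plan(tgt,lead=0):
    p=np.load("p.npy");M,o=chute(p)
    T=np.c_[-M[:,0],M[:,1],-M[:,2]]
    T=T@R.from_euler('y',lead,degrees=True).as_matrix()
    s=r.read_state();C=Rq(s["tcp_rot"])
    rv=np.degrees(R.from_matrix(C.T@T).as_rotvec())
    d=cw(p,tgt)[0]-s["tcp_pos"]
    print("t",s["t"],"tcp chute mm",(1000*M.T@(s["tcp_pos"]-o)).round(1),"F chute",(M.T@s["force"]).round(1),"open",s["opening"])
    print("rotvec",rv.round(2),"shift now-frame",(1000*C.T@d).round(1),"shift final-frame",(1000*T.T@d).round(1))
E
python3 - <<'E'
from h import *
plan((-274,-40,60))
sd=r.camera_model("side");sc=r.camera_model("scene");p=np.load("p.npy")
for m,uv in((sd,(310,198.8)),(sc,(281.3,217.2))):
    P=cw(p,(-215,-40,36))[0];z=(P-m["xyz"])@Rq(m["orientation"])[:,2]
    print("48mm px",.048*m["intrinsics"][0,0]/z)
import cv2
a=cv2.imread("pics/scene0.png")[150:290,255:415];cv2.imwrite("pics/c3.png",cv2.resize(a,None,fx=4,fy=4,interpolation=3))
E
```

```text
t 0.15 tcp chute mm [-185.5  -41.6  127.4] F chute [ 1.2 -0.9  0.7] open 0.09193713211977242
rotvec [-1.81 11.91 16.54] shift now-frame [96.  30.3 47.5] shift final-frame [88.5  1.6 67.4]
48mm px 30.109468956143925
48mm px 31.217427263987133
```

View pics/c3.png

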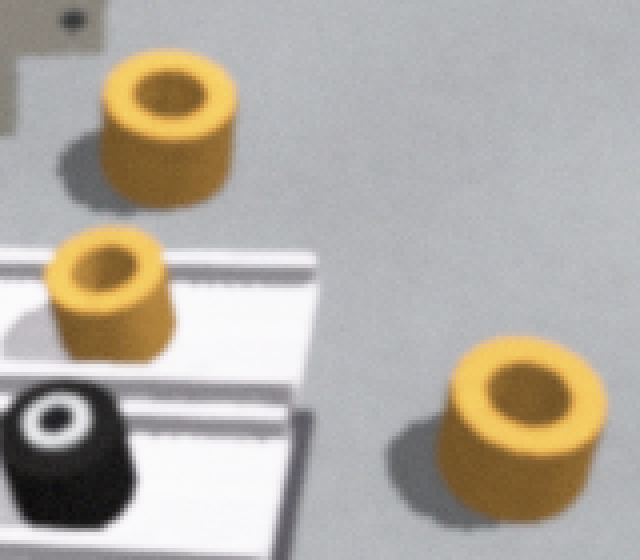

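The picture shows three brass rings. The bench rings at scene (297,181) and (385,257) are about 34 and 39 px wide. The ring in the far lane at (282,222) is about 30 px, which matches 48 mm, and it stands beside the rubber one at (270,262). It is the smallest and the one in the lane, so it is the target. Next I turn the tool square to the chute, shut the fingers and go uphill of it.

```bash
python3 -m inch '[{"rx":-0.6,"ry":4,"rz":5.5,"fingers":0},{"rx":-0.6,"ry":4,"rz":5.5},{"rx":-0.6,"ry":3.9,"rz":5.5},{"tx":30},{"tx":30},{"tx":28},{"tz":20},{"tz":20},{},{}]'
python3 - <<'E'
from h import *
plan((-274,-40,8))
import cv2
for n in ("side","wrist"): cv2.imwrite(f"pics/{n}1.png",cv2.cvtColor(r.camera(n),cv2.COLOR_RGB2BGR))
E
```

```text
t 0.15 tcp chute mm [-185.5  -41.6  127.4] F chute [ 1.2 -0.9  0.7] open 0.09193713211977242
rotvec [-1.81 11.91 16.54] shift now-frame [106.3  33.5  98.4] shift final-frame [ 88.5   1.6 119.4]$[0]: bad value
```

View pics/side1.png

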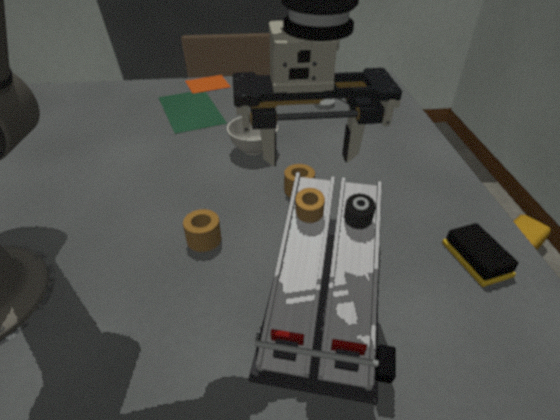

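View pics/wrist1.png

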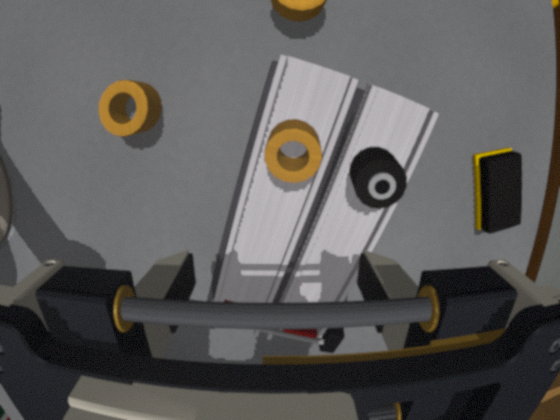

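The call was refused whole. Both pictures show the scene unmoved, with the brass ring still at side (310,200). I'll probe the row format.

```bash
python3 -m inch '[{"fingers":1}]'; python3 -m inch '[{"rx":-0.6,"ry":4,"rz":5.5}]'
```

```text
$[0]: bad value
$[0]: bad value
```

```bash
python3 -m inch --help; python3 -m inch '[{"tx":0,"ty":0,"tz":0,"rx":0,"ry":0,"rz":0,"fingers":91}]'
```

```text
t: 0.38
tcp_pos: [0.5249, 0.0, 0.2056]
tcp_rot: [-0.0, 0.707, 0.707, -0.0]
force: [-0.6, -0.5, -0.3]
opening: 0.0911invalid input: not JSON, or not a number
```

All seven keys are required in each row.

```bash
python3 -m inch '[{"tx":0,"ty":0,"tz":0,"rx":-0.6,"ry":4,"rz":5.5,"fingers":0},{"tx":0,"ty":0,"tz":0,"rx":-0.6,"ry":4,"rz":5.5,"fingers":0},{"tx":0,"ty":0,"tz":0,"rx":-0.6,"ry":4,"rz":5.5,"fingers":0},{"tx":30,"ty":0,"tz":0,"rx":0,"ry":0,"rz":0,"fingers":0},{"tx":30,"ty":0,"tz":0,"rx":0,"ry":0,"rz":0,"fingers":0},{"tx":28,"ty":0,"tz":0,"rx":0,"ry":0,"rz":0,"fingers":0},{"tx":0,"ty":0,"tz":20,"rx":0,"ry":0,"rz":0,"fingers":0},{"tx":0,"ty":0,"tz":20,"rx":0,"ry":0,"rz":0,"fingers":0},{"tx":0,"ty":0,"tz":0,"rx":0,"ry":0,"rz":0,"fingers":0},{"tx":0,"ty":0,"tz":0,"rx":0,"ry":0,"rz":0,"fingers":0}]'
python3 - <<'E'
from h import *
plan((-274,-40,8))
import cv2
for n in ("side","wrist"): cv2.imwrite(f"pics/{n}2.png",cv2.cvtColor(r.camera(n),cv2.COLOR_RGB2BGR))
E
```

```text
t: 1.62
tcp_pos: [0.5523, 0.0904, 0.1858]
tcp_rot: [-0.062, 0.797, 0.595, 0.085]
force: [-0.3, -0.0, -0.5]
opening: 0.0008
t 1.625 tcp chute mm [-273.8  -40.9   88.8] F chute [ 0.2 -0.2 -0.4] open 0.0008263219469335004
rotvec [ 0.1  -0.1   0.05] shift now-frame [ 0.1  0.7 80.8] shift final-frame [ 0.2  0.9 80.8]
```

View pics/side2.png

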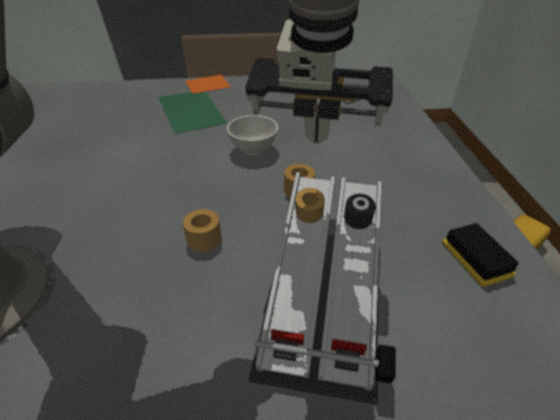

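View pics/wrist2.png

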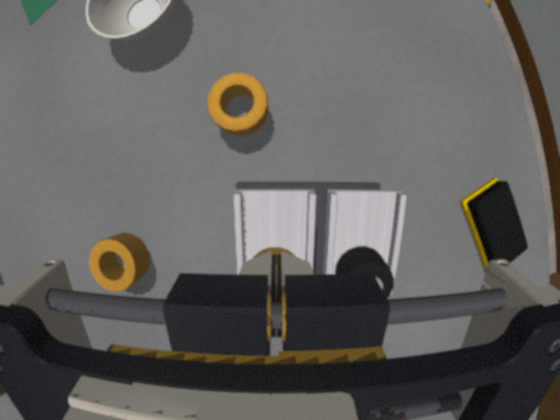

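Side view: the shut fingertip is at (317,140), and the ring is still at (310,200). Wrist view: the finger is at column 275, midway between the lane rails at 235 and 315, with the loose bench ring at (238,103) clear beyond the chute's end. Going down behind the ring.

```bash
python3 -m inch '[{"tx":0,"ty":1,"tz":25,"rx":0,"ry":0,"rz":0,"fingers":0},{"tx":0,"ty":0,"tz":25,"rx":0,"ry":0,"rz":0,"fingers":0},{"tx":0,"ty":0,"tz":15,"rx":0,"ry":0,"rz":0,"fingers":0},{"tx":0,"ty":0,"tz":8,"rx":0,"ry":0,"rz":0,"fingers":0},{"tx":0,"ty":0,"tz":4,"rx":0,"ry":0,"rz":0,"fingers":0},{"tx":0,"ty":0,"tz":0,"rx":0,"ry":0,"rz":0,"fingers":0}]'
python3 - <<'E'
from h import *
plan((-248,-40,10))
import cv2
for n in ("scene","side"): cv2.imwrite(f"pics/{n}3.png",cv2.cvtColor(r.camera(n),cv2.COLOR_RGB2BGR))
a=cv2.imread("pics/scene3.png")[180:300,220:380];b=cv2.imread("pics/side3.png")[110:230,250:410]
cv2.imwrite("pics/c4.png",cv2.resize(cv2.vconcat([a,b]),None,fx=2.5,fy=2.5,interpolation=3))
E
```

```text
t: 2.48
tcp_pos: [0.5578, 0.1056, 0.1101]
tcp_rot: [-0.062, 0.797, 0.595, 0.085]
force: [0.4, -0.3, -0.1]
opening: 0.0003
t 2.475 tcp chute mm [-273.9  -40.    11.4] F chute [ 0.2  0.4 -0.1] open 0.00034090769271762696
rotvec [ 0.08 -0.1   0.06] shift now-frame [-25.9  -0.1   1.4] shift final-frame [-25.9  -0.    1.4]
```

View pics/c4.png

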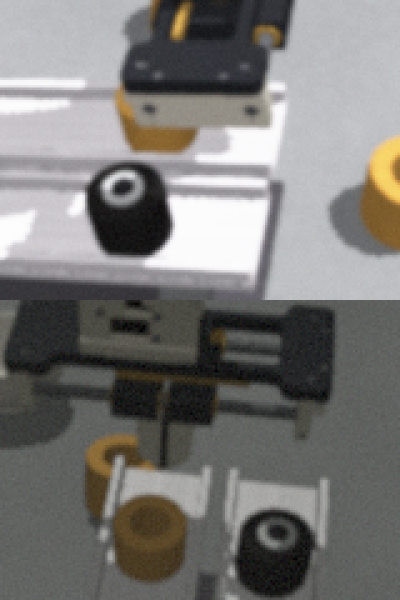

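The crop shows the finger standing in the lane behind the brass ring (side crop (165,450); ring (150,535)), with the rubber bushing untouched. Starting the push, gently.

```bash
python3 -m inch '[{"tx":-10,"ty":0,"tz":0,"rx":0,"ry":0,"rz":0,"fingers":0},{"tx":-8,"ty":0,"tz":1,"rx":0,"ry":0,"rz":0,"fingers":0},{"tx":-4,"ty":0,"tz":0,"rx":0,"ry":0,"rz":0,"fingers":0},{"tx":-4,"ty":0,"tz":0,"rx":0,"ry":0,"rz":0,"fingers":0},{"tx":-5,"ty":0,"tz":0,"rx":0,"ry":0,"rz":0,"fingers":0},{"tx":-6,"ty":0,"tz":0,"rx":0,"ry":0,"rz":0,"fingers":0},{"tx":-8,"ty":0,"tz":0,"rx":0,"ry":0,"rz":0,"fingers":0},{"tx":-8,"ty":0,"tz":0,"rx":0,"ry":0,"rz":0,"fingers":0},{"tx":-8,"ty":0,"tz":0,"rx":0,"ry":0,"rz":0,"fingers":0},{"tx":-8,"ty":0,"tz":0,"rx":0,"ry":0,"rz":0,"fingers":0}]'
python3 - <<'E'
from h import *
plan((-57.5,-40,10))
import cv2
for n in ("scene","side"): cv2.imwrite(f"pics/{n}4.png",cv2.cvtColor(r.camera(n),cv2.COLOR_RGB2BGR))
a=cv2.imread("pics/scene4.png")[180:300,180:340];b=cv2.imread("pics/side4.png")[150:270,250:410]
cv2.imwrite("pics/c5.png",cv2.resize(cv2.vconcat([a,b]),None,fx=2.5,fy=2.5,interpolation=3))
E
```

```text
t: 3.82
tcp_pos: [0.5383, 0.0406, 0.0943]
tcp_rot: [-0.063, 0.797, 0.595, 0.085]
force: [0.3, 1.3, 1.9]
opening: 0.0004
t 3.825 tcp chute mm [-204.2  -40.1   10. ] F chute [-1.7 -0.1  1.6] open 0.000364754282607619
rotvec [ 0.06 -0.1   0.04] shift now-frame [-146.7    0.    -0.2] shift final-frame [-1.467e+02  1.000e-01  0.000e+00]
```

View pics/c5.png

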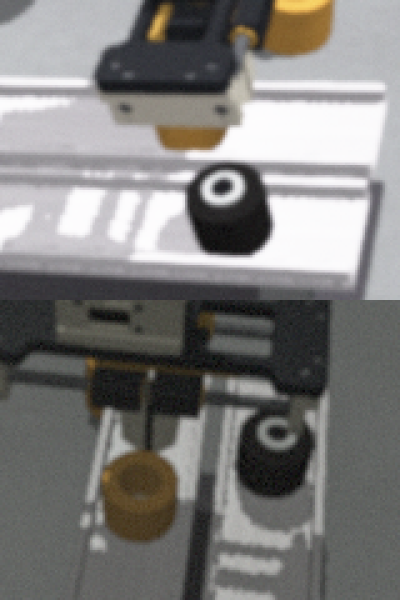

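The ring has moved upright and centred in its lane (side crop (140,495)); push force is about 2 N, and the rubber's sleeve is unmoved at scene (269,255). Continuing.

```bash
python3 -m inch '[{"tx":-10,"ty":0,"tz":0,"rx":0,"ry":0,"rz":0,"fingers":0},{"tx":-12,"ty":0,"tz":0,"rx":0,"ry":0,"rz":0,"fingers":0},{"tx":-12,"ty":0,"tz":0,"rx":0,"ry":0,"rz":0,"fingers":0},{"tx":-12,"ty":0,"tz":0,"rx":0,"ry":0,"rz":0,"fingers":0},{"tx":-12,"ty":0,"tz":0,"rx":0,"ry":0,"rz":0,"fingers":0},{"tx":-12,"ty":0,"tz":0,"rx":0,"ry":0,"rz":0,"fingers":0},{"tx":-12,"ty":0,"tz":0,"rx":0,"ry":0,"rz":0,"fingers":0},{"tx":-12,"ty":0,"tz":0,"rx":0,"ry":0,"rz":0,"fingers":0},{"tx":-10,"ty":0,"tz":0,"rx":0,"ry":0,"rz":0,"fingers":0},{"tx":-8,"ty":0,"tz":0,"rx":0,"ry":0,"rz":0,"fingers":0}]'
python3 - <<'E'
from h import *
plan((-57.5,-40,10))
import cv2
for n in ("scene","side"): cv2.imwrite(f"pics/{n}5.png",cv2.cvtColor(r.camera(n),cv2.COLOR_RGB2BGR))
a=cv2.imread("pics/scene5.png")[190:310,110:300];b=cv2.imread("pics/side5.png")[240:390,230:420]
cv2.imwrite("pics/c6.png",cv2.resize(cv2.vconcat([a,b]),None,fx=2.2,fy=2.2,interpolation=3))
E
```

```text
t: 5.18
tcp_pos: [0.507, -0.0644, 0.0707]
tcp_rot: [-0.063, 0.797, 0.594, 0.085]
force: [-0.5, 1.5, 1.2]
opening: 0.0006
t 5.175 tcp chute mm [-92.1 -40.1   9.8] F chute [-1.5 -0.9  0.9] open 0.0006136269238144572
rotvec [ 0.04 -0.09  0.04] shift now-frame [-34.6   0.1  -0.3] shift final-frame [-34.6   0.1  -0.2]
```

View pics/c6.png

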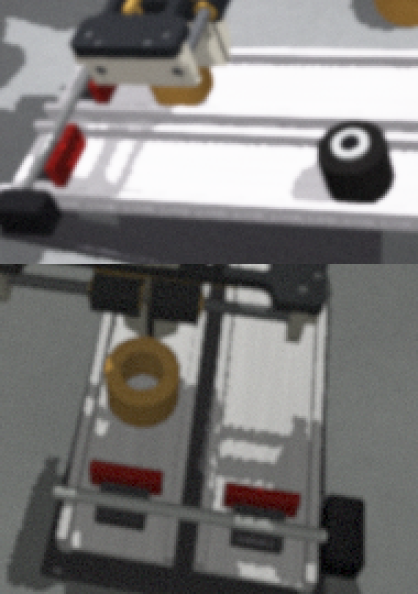

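The ring is upright about 35 mm short of the red blade (side crop: ring bottom at row 425, blade top at 465). Closing in slowly.

```bash
python3 -m inch '[{"tx":-6,"ty":0,"tz":0,"rx":0,"ry":0,"rz":0,"fingers":0},{"tx":-6,"ty":0,"tz":0,"rx":0,"ry":0,"rz":0,"fingers":0},{"tx":-5,"ty":0,"tz":0,"rx":0,"ry":0,"rz":0,"fingers":0},{"tx":-4,"ty":0,"tz":0,"rx":0,"ry":0,"rz":0,"fingers":0},{"tx":-3,"ty":0,"tz":0,"rx":0,"ry":0,"rz":0,"fingers":0},{"tx":-3,"ty":0,"tz":0,"rx":0,"ry":0,"rz":0,"fingers":0},{"tx":-2,"ty":0,"tz":0,"rx":0,"ry":0,"rz":0,"fingers":0},{"tx":-1,"ty":0,"tz":0,"rx":0,"ry":0,"rz":0,"fingers":0},{"tx":0,"ty":0,"tz":0,"rx":0,"ry":0,"rz":0,"fingers":0}]'
python3 -c "
from h import *
plan((-57.5,-40,10))"
python3 -m inch '[{"tx":-1,"ty":0,"tz":0,"rx":0,"ry":0,"rz":0,"fingers":0},{"tx":-1,"ty":0,"tz":0,"rx":0,"ry":0,"rz":0,"fingers":0},{"tx":-0.5,"ty":0,"tz":0,"rx":0,"ry":0,"rz":0,"fingers":0}]'
python3 - <<'E'
from h import *
plan((-57.5,-40,10))
import cv2
for n in ("scene","side"): cv2.imwrite(f"pics/{n}6.png",cv2.cvtColor(r.camera(n),cv2.COLOR_RGB2BGR))
a=cv2.imread("pics/scene6.png")[190:310,110:300];b=cv2.imread("pics/side6.png")[240:390,230:420]
cv2.imwrite("pics/c7.png",cv2.resize(cv2.vconcat([a,b]),None,fx=2.2,fy=2.2,interpolation=3))
E
```

```text
t: 6.4
tcp_pos: [0.4988, -0.092, 0.0646]
tcp_rot: [-0.062, 0.797, 0.595, 0.085]
force: [-1.0, -0.7, 0.2]
opening: 0.0002
t 6.4 tcp chute mm [-62.7 -40.    9.8] F chute [ 0.9 -0.7  0.4] open 0.0001674249321385668
rotvec [ 0.05 -0.08  0.05] shift now-frame [-5.2  0.  -0.2] shift final-frame [-5.2  0.  -0.2]
t: 6.78
tcp_pos: [0.4982, -0.0942, 0.0641]
tcp_rot: [-0.063, 0.797, 0.595, 0.085]
force: [0.3, 1.3, 1.3]
opening: 0.0
t 6.775 tcp chute mm [-60.3 -40.    9.8] F chute [-1.5 -0.   1. ] open 4.6109949848265974e-05
rotvec [ 0.05 -0.1   0.05] shift now-frame [-2.8  0.  -0.2] shift final-frame [-2.8  0.  -0.2]
```

View pics/c7.png

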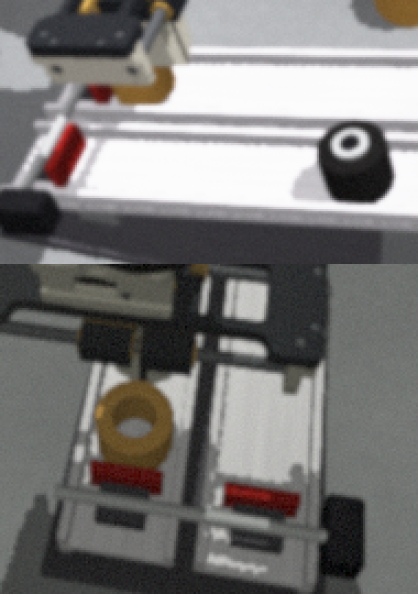

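Nearly there: the ring is just uphill of the blade (side crop (135,425)). I'll go in half-millimetre steps until the force rises.

```bash
for i in 1; do python3 -m inch '[{"tx":-0.5,"ty":0,"tz":0,"rx":0,"ry":0,"rz":0,"fingers":0},{"tx":-0.5,"ty":0,"tz":0,"rx":0,"ry":0,"rz":0,"fingers":0},{"tx":-0.5,"ty":0,"tz":0,"rx":0,"ry":0,"rz":0,"fingers":0}]'; python3 -c "
from h import *
plan((-57.5,-40,10))"; done
python3 -m inch '[{"tx":-0.5,"ty":0,"tz":0,"rx":0,"ry":0,"rz":0,"fingers":0},{"tx":-0.5,"ty":0,"tz":0,"rx":0,"ry":0,"rz":0,"fingers":0}]'; python3 -c "
from h import *
plan((-57.5,-40,10))"
```

```text
t: 7.25
tcp_pos: [0.4978, -0.0956, 0.0638]
tcp_rot: [-0.063, 0.797, 0.595, 0.085]
force: [0.2, 1.1, 0.2]
opening: 0.0004
t 7.25 tcp chute mm [-58.8 -40.    9.8] F chute [-1.2 -0.1 -0.1] open 0.0004408576126458686
rotvec [ 0.05 -0.1   0.05] shift now-frame [-1.3  0.  -0.2] shift final-frame [-1.3  0.  -0.2]
t: 7.5
tcp_pos: [0.4975, -0.0964, 0.0636]
tcp_rot: [-0.063, 0.797, 0.594, 0.085]
force: [1.0, 2.7, 2.2]
opening: 0.0005
t 7.5 tcp chute mm [-58.  -40.    9.8] F chute [-3.3  0.2  1.6] open 0.0005234488641684872
rotvec [ 0.05 -0.11  0.04] shift now-frame [-0.5  0.  -0.3] shift final-frame [-0.5  0.  -0.2]
```

```bash
python3 -m inch '[{"tx":-0.5,"ty":0,"tz":0,"rx":0,"ry":0,"rz":0,"fingers":0},{"tx":-0.5,"ty":0,"tz":0,"rx":0,"ry":0,"rz":0,"fingers":0}]'; python3 -c "
from h import *
plan((-57.5,-40,10))"
python3 -m inch '[{"tx":-0.5,"ty":0,"tz":0,"rx":0,"ry":0,"rz":0,"fingers":0},{"tx":0,"ty":0,"tz":0,"rx":0,"ry":0,"rz":0,"fingers":0}]'; python3 -c "
from h import *
plan((-57.5,-40,10))"
```

```text
t: 7.75
tcp_pos: [0.4975, -0.0966, 0.0636]
tcp_rot: [-0.063, 0.797, 0.594, 0.085]
force: [2.1, 7.8, 3.4]
opening: 0.0004
t 7.75 tcp chute mm [-57.8 -40.1   9.8] F chute [-8.6 -0.2  1.7] open 0.00044615846957767524
rotvec [ 0.05 -0.19  0.03] shift now-frame [-0.3  0.1 -0.2] shift final-frame [-0.3  0.1 -0.2]
t: 8.0
tcp_pos: [0.4974, -0.0966, 0.0636]
tcp_rot: [-0.063, 0.797, 0.594, 0.086]
force: [2.2, 8.8, 3.4]
opening: 0.0003
t 8.0 tcp chute mm [-57.8 -40.1   9.8] F chute [-9.5 -0.4  1.5] open 0.0003423203279035765
rotvec [ 0.05 -0.23  0.04] shift now-frame [-0.3  0.1 -0.2] shift final-frame [-0.3  0.1 -0.2]
```

It's seated: the finger stopped at chute x = -57.8 (expected -57.5) with the force rising to 9.5 N. Backing off uphill, then lifting away.

```bash
python3 -m inch '[{"tx":2,"ty":0,"tz":0,"rx":0,"ry":0,"rz":0,"fingers":0},{"tx":6,"ty":0,"tz":0,"rx":0,"ry":0,"rz":0,"fingers":0},{"tx":15,"ty":0,"tz":0,"rx":0,"ry":0,"rz":0,"fingers":0},{"tx":20,"ty":0,"tz":0,"rx":0,"ry":0,"rz":0,"fingers":0},{"tx":0,"ty":0,"tz":-20,"rx":0,"ry":0,"rz":0,"fingers":0},{"tx":0,"ty":0,"tz":-40,"rx":0,"ry":0,"rz":0,"fingers":0},{"tx":0,"ty":0,"tz":-40,"rx":0,"ry":0,"rz":0,"fingers":0},{"tx":40,"ty":0,"tz":-20,"rx":0,"ry":0,"rz":0,"fingers":0},{"tx":40,"ty":0,"tz":0,"rx":0,"ry":0,"rz":0,"fingers":0},{"tx":0,"ty":0,"tz":0,"rx":0,"ry":0,"rz":0,"fingers":0}]'
python3 - <<'E'
from h import *
import cv2
p=np.load("p.npy")
for n in ("scene","side"):
    cv2.imwrite(f"pics/{n}7.png",cv2.cvtColor(r.camera(n),cv2.COLOR_RGB2BGR))
    m=r.camera_model(n)
    a=proj(m,cw(p,[(-24,-40,36),(-215,40,39)]));o=np.array([(110,190)if n=="scene" else(230,160)]);print(n,a,(a-o)*(2.4))
a=cv2.imread("pics/scene7.png")[190:310,110:345];b=cv2.imread("pics/side7.png")[160:390,230:420]
cv2.imwrite("pics/c8.png",cv2.resize(a,None,fx=2.4,fy=2.4,interpolation=3));cv2.imwrite("pics/c9.png",cv2.resize(b,None,fx=2.4,fy=2.4,interpolation=3))
E
```

```text
t: 9.25
tcp_pos: [0.5245, -0.0043, 0.2074]
tcp_rot: [-0.062, 0.796, 0.596, 0.085]
force: [0.2, 0.4, -0.2]
opening: 0.0002
scene [[167.21710148 214.86592249]
 [266.93765284 254.93301462]] [[137.32104355  59.67821397]
 [376.65036682 155.83923509]]
side [[290.93217575 310.03059431]
 [361.18190285 203.19399396]] [[146.23722181 360.07342634]
 [314.83656683 103.66558551]]
```

View pics/c8.png

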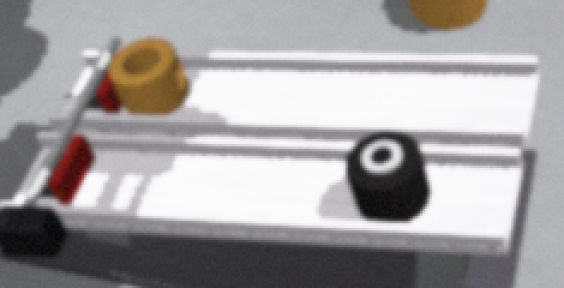

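View pics/c9.png

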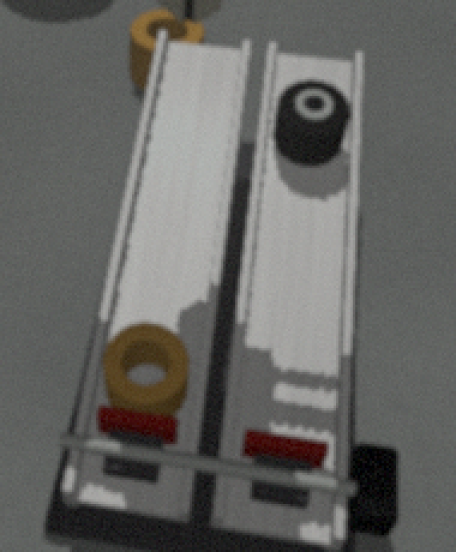

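The ring is upright against the red blade. Its top centre is at scene crop (142,62) and side crop (146,362), against predictions of (137,60) and (146,360) for a seated ring. The rubber bushing is unmoved and the arm is clear, so I'm handing in.

```bash
python3 -c "
from bench import r
print(r.hand_in())"
```

```text
the job is handed in; nothing more can be done
None
```

The brass bushing now rests upright against the red stop at the foot of its lane, and the job is handed in. I pushed it down the lane with the shut fingers held square to the chute floor, then backed the fingers off uphill and lifted clear.

- **Seating:** the finger stopped at chute x = -57.8 mm, where -57.5 mm was expected, with the push force rising from about 2 N to 9.5 N.
- **Last pictures:** the ring's top centre matches the seated position within about 1 px in the side view. In the scene view it is about 2 px off, much like the offset the chute fit already had there.
- **Rubber bushing:** it stayed where it was in the other lane.
- **Arm:** it was clear of everything, with the force reading back near zero, and the last move ended at 9.25 s.
- **Refused calls:** my first move and two short test calls were refused because each row needs all seven numbers. Nothing moved, and I retyped the rows.

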